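# Set the roller gap of the mounting press

### The job

Set the roller gap of the bench mounting press for 5 mm foam board: turn the handwheel on top clockwise until the rollers meet and it will turn no further, then back it off anticlockwise exactly two full turns from that stop. Finish still gripping the wheel's upright handle, holding the wheel there so that it cannot creep while a workmate tightens the lock nut; do not let go. Leave the tape roll, pencil pot and cutter knife lying where they are.

Things in the scene. Friction and masses are not known exactly. Their poses are not given: they have to be found in the camera images.
- wheel (a joint): Angle (rad) of the bare aluminium three-spoke handwheel on the vertical screw on top of the press. 0 at the hard stop, where the rollers meet; grows as it turns anticlockwise seen from above (opening), 6.283 per turn, up to 25.1. Starts 0.6 to 1.6 turns open. The wheel rises 2.5 mm per turn opened. It takes 0.12 to 0.2 N m (about 3 N at the handle) to turn and stays where it is left.
- wheel_hub (a point): Centre of the handwheel (125 mm over the rim, rim bar 15 mm thick) on its axis, mid-height of the rim bar, about 250 mm above the table, over the middle of the grey cold-mounting press (340 x 470 mm, its bridge tops out 41 mm below this point). The hub's top stands 9 mm above it. The press's place and yaw differ from run to run; it is fixed during one.
- handle: Upright black handle on the wheel's rim, 55 mm from the axis: 66 mm long, 23 mm thick (18 at the ends). Origin at its centre, 42 mm above mid-rim; top 33 mm higher. It spins freely on its own pin, so a gripper holding it from above can carry it round the axis without turning itself; nothing stands near it above the rim. (The level feed-crank grip low at the press's right end is not used.)
- tape_roll: Bystander: cardboard-coloured roll of tape lying flat, 100 mm across, 25 mm high, left of the press. Origin at the centre of its underside.
- pencil_pot: Bystander: steel pot, 72 mm across, 95 mm high, with pencils to 175 mm, left of the press. Origin at the centre of its underside.
- cutter: Bystander: blue cutter knife with the blade drawn in, 165 x 26 x 21 mm, lying flat right of the press. Origin at the centre of its underside, x along its length.

How it is judged:
By the outcome, as a careful person would: the job done as asked, in the order asked, and still so for the second after the job is handed in, while the arm keeps its last pose, push and grip.
It also fails if it takes over 69 s, if anything falls off the work surface, if the arm or the gripper's body presses on something with over 40 N, if the wrist force passes 120 N, or if a joint passes its speed limit or range.

### The arm

A 7-joint arm with a two-finger parallel gripper is mounted at the origin on the work surface. World frame = base frame: x ahead of the robot, y to its left, z up, the work surface at z = 0. Lengths are in m, angles in rad, forces in N, time in s.
With the tool pointing down it reaches from about 0.425 to 0.925 m from the base axis. Payload 6.8 kg.
Tool frame: the origin (TCP) lies on the centre line of the jaws, within the pads' length; the fingertips stand 11 mm ahead of it and the grasp point (between the pads) lies 8 mm behind it; z points along the fingers, y is the direction in which the jaws open and shut (so a half turn about z gives the same grasp; the last joint's range is limited). The gripper opens to 85 mm and grips with 20 to 120 N. Pads are 22 mm wide; open, the fingers measure 114 mm over their backs; the gripper's body (76 mm by 85 mm) begins 54 mm behind the grasp point. The pads swing forward as they close: fully open they stand 13 mm farther back than shut.
Start: joints at [1.04, 0.477, 0.022, 1.555, -0.011, 1.109, -0.083], TCP at [0.277, -0.616, 0.213] pointing down, gripper open.
Joint ranges: [-2.96, 2.96], [-0.34, 2.1], [-1.41, 1.46], [0.24, 2.44], [-1.37, 4.51], [0.17, 1.92], [-2.96, 2.96]. Speed limits (rad/s): [2.39, 2.39, 3.14, 3.14, 3.14, 3.14, 3.14].

### API

Orientations are given as a rotation vector (axis times angle).
In Python, from bench import r gives the robot as it stands.
- The arm moves only by the tool send_rows, never from a script. Its argument "deltas" is a list of rows, each a list of 7 numbers: the opening, from 0 (shut) to 1 (fully open), then the shift along the tool's x, y, z as a fraction of full scale, then the turn, a rotation vector about the tool's x, y, z as a fraction of full scale. In form: [[hand, x, y, z, ax, ay, az], ...]. A call has 1 to 20 rows; each row is the pose to reach, as a shift and turn from the pose commanded when the call began, along the tool's axes at that moment, turning the shorter way round; what a row does not reach only later rows make up. Full scale, the value 1, is 150 mm for a shift and 180 degrees for a turn. A row lasts 1/12 s, in which the tool goes at most 41.7 mm and 7.16 degrees, less where a joint would pass 70% of its speed; a pose out of reach is approached as far as the arm can. A call with a number of a shift or a turn outside -1 to 1 is refused whole. A call with a gripper value outside its range is refused whole. The fingers move at their own pace and stop on an object; "squeeze" is the grip in N (left out, the last holds). Time passes only in rows, so rows that repeat a pose let the fingers close. It gives the time, the measured TCP pose, the force and the opening at its end, in the units of the state.
- r.get_obs(): the state, without advancing time (a new reading comes with each control period).
- r.grab_frame(name): name is "side" or "top" or "wrist"; returns a dict with "pixels" (420x560x3 uint8, red, green, blue), "camera_matrix" (3x3 intrinsics, pixels), "rvec" (rotation vector, rad) and "tvec" (3), from world to camera coordinates, as OpenCV has them. Camera axes: x right, y down, z forward; pixel columns grow to the right and rows downward; lengths in m; the calibration is good to about 2 mm. A picture is of the moment at which its call begins. There is no depth.
- r.hand_in(): hands the job in, once; it reports no verdict.
The state is a dict: "clock": time; "joints": joint angles; "qvel": joint speeds; "tau": joint torques, N m; "tcp_pos": TCP position; "orientation": TCP orientation; "contact_force": force on the tool from outside, world axes, zero at the start; "moment": the same for the moment, N m; "grip_width": finger opening in m.
Only numpy, scipy, OpenCV 4.12 (cv2) and the standard library are available. Lean on these libraries where they do the work, as an engineer would, in place of code of your own. Each camera call takes 0.05 s, during which the arm holds its last target. There are 200 camera calls.

## Working session

There is one attempt and no reset: what is moved stays moved. The work goes in short steps, Python scripts to look and compute and a tool call to move; the robot and the scene stay as the last step left them, time stands still between calls to the robot, and variables do not carry over. Pictures are saved under pics/ and viewed, about 8 in all and at most 12, crops included, and the job is handed in when it is done.

Besides the shell and the picture viewer there is one more tool, called after "Call:" as name(argument=value, ...), one argument or row to a line, values as JSON. send_rows: Moves the arm, as the interface text tells. Shift numbers are shares of 150 mm and turn numbers shares of 180 degrees, none past 1 either way. Its arguments: {"type":"object","properties":{"deltas":{"type":"array","items":{"type":"array","items":{"type":"number"}}},"squeeze":{"type":"number"}},"required":["deltas"]}

```bash
ls; mkdir -p pics
cat > h.py <<'E'
import numpy as np, cv2
from bench import r
def snap(n,f):
    d=r.grab_frame(n); cv2.imwrite(f'pics/{f}.png',d['pixels'][:,:,::-1]); return d
def ray(d,u,v):
    R=cv2.Rodrigues(np.array(d['rvec'],float))[0]; t=np.array(d['tvec'],float).ravel()
    K=np.array(d['camera_matrix']); c=-R.T@t
    return c, R.T@np.linalg.inv(K)@np.array([u,v,1.])
def onz(d,u,v,z):
    c,w=ray(d,u,v); return c+w*(z-c[2])/w[2]
def proj(d,p):
    return cv2.projectPoints(np.array([p],float),np.array(d['rvec'],float),np.array(d['tvec'],float),np.array(d['camera_matrix'],float),None)[0].ravel()
E
python3 - <<'E'
from h import *
import pickle
D={n:snap(n,n+'0') for n in('top','side')}
pickle.dump(D,open('d0.pkl','wb'))
cv2.imwrite('pics/both.png',cv2.resize(np.hstack([D['top']['pixels'],D['side']['pixels']])[:,:,::-1],(1120,420)))
o=r.get_obs();print(o)
for n in D: print(n,ray(D[n],280,210))
E
```

```text
pics
{'clock': 0.1, 'joints': array([ 1.03987175,  0.47775349,  0.02235609,  1.55632889, -0.01148509,
        1.10933801, -0.08309359]), 'qvel': array([-0.00083808, -0.00082713, -0.00138481, -0.00081846, -0.00092836,
       -0.00025176, -0.00284647]), 'tau': array([ 4.47864688e-03, -5.97767937e+01,  1.61365170e+00, -2.81959319e+01,
        1.27724322e-02,  4.95799308e-03, -6.66225048e-06]), 'tcp_pos': array([ 0.27672094, -0.61504853,  0.21190908]), 'orientation': array([-3.07005062e+00, -6.58926575e-01,  7.79357989e-04]), 'contact_force': array([0.32134286, 0.61314219, 0.17619306]), 'moment': array([ 0.00041267,  0.04296568, -0.03628596]), 'grip_width': 0.08512881050018357}
top (array([0.26902615, 0.02890302, 1.47875037]), array([ 0.14123918,  0.00464298, -0.99003155]))
side (array([-0.22582674,  0.69047386,  0.9784592 ]), array([ 0.5503116 , -0.53101421, -0.64449955]))
```

View pics/top0.png

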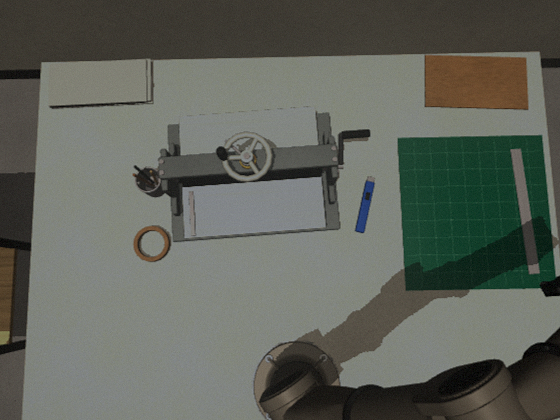

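View pics/side0.png

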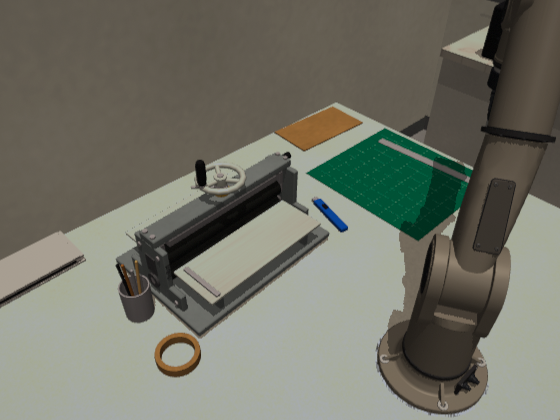

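Top view: wheel centred near (247,156), black handle near (222,154). Side view: wheel near (221,179), handle near (200,172).

Run:
```python
from h import *
import pickle
D=pickle.load(open('d0.pkl','rb'))
T,S=D['top'],D['side']
h=onz(T,247,156,.25); print('hub top',h, 'in side',proj(S,h), 'radius px->', np.linalg.norm(onz(T,273,156,.25)-h))
g=cv2.cvtColor(T['pixels'],cv2.COLOR_RGB2GRAY)
m=(g[125:190,205:290]<45).astype(np.uint8)
n,l,st,c=cv2.connectedComponentsWithStats(m)
for i in range(1,n):
    if st[i,4]>15: print(st[i],c[i]+[205,125])
g2=cv2.cvtColor(S['pixels'],cv2.COLOR_RGB2GRAY)
m=(g2[150:200,185:225]<40).astype(np.uint8)
n,l,st,c=cv2.connectedComponentsWithStats(m)
for i in range(1,n):
    if st[i,4]>15: print('side',st[i],c[i]+[185,150])
a=cv2.resize(T['pixels'][120:195,195:300],None,fx=6,fy=6,interpolation=2)[:,:,::-1]
cv2.imwrite('pics/crop.png',a)
for u,v in((222,153),): print('handle',onz(T,u,v,.325))
```

```text
hub top [0.57783057 0.11224755 0.25      ] in side [221.60022446 178.12333142] radius px-> 0.06296232248357567
[ 12  22  11  14 111] [221.85585586 153.23423423]
[ 46  44  39  13 272] [274.98529412 175.10294118]
[31 46 19  5 42] [245.76190476 173.16666667]
[  0  49  39  11 286] [219.44755245 179.32517483]
side [ 10  10  11  26 227] [200.49779736 172.42731278]
handle [0.56711957 0.1640637  0.325     ]
```

View pics/crop.png

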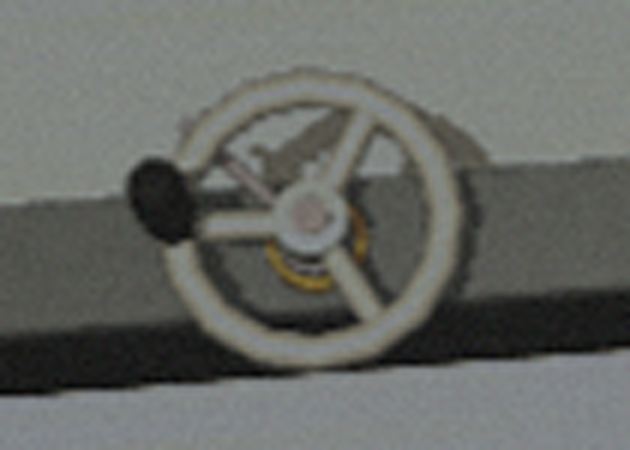

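Call:
send_rows(
  deltas=[
    [1,0,0,-0.5,0,0,0.04],
    [1,0.2,-0.2,-0.7,0,0,0.08],
    [1,0.4,-0.4,-0.9,0,0,0.1344],
    [1,0.6,-0.6,-1,0,0,0.1344],
    [1,0.71,-0.775,-1,0,0,0.1344],
    [1,0.71,-0.775,-1,0,0,0.1344],
    [1,0.71,-0.775,-1,0,0,0.1344],
    [1,0.71,-0.775,-1,0,0,0.1344],
  ],
  squeeze=60,
)

```text
clock: 0.77
tcp_pos: [0.3275, -0.4644, 0.3637]
orientation: [3.141, 0.006, 0.002]
contact_force: [-0.0, -1.1, 0.5]
grip_width: 0.0858
```

Call:
send_rows(
  deltas=[
    [1,0.2,-0.5,0,0,0,0],
    [1,0.4,-1,-0.2,0,0,0],
    [1,0.4,-1,-0.2,0,0,0],
    [1,0.4,-1,-0.2,0,0,0],
    [1,0.4,-1,-0.2,0,0,0],
  ],
)

```text
clock: 1.18
tcp_pos: [0.3904, -0.3097, 0.3942]
orientation: [-3.14, -0.016, -0.005]
contact_force: [0.4, -0.1, -0.4]
grip_width: 0.0855
```

Call:
send_rows(
  deltas=[
    [1,0.2,-0.5,0,0,0,0],
    [1,0.4,-1,-0.1,0,0,0],
    [1,0.4,-1,-0.1,0,0,0],
    [1,0.4,-1,-0.1,0,0,0],
    [1,0.4,-1,-0.1,0,0,0],
  ],
)

```text
clock: 1.6
tcp_pos: [0.4492, -0.1591, 0.408]
orientation: [-3.139, -0.016, -0.002]
contact_force: [1.1, 1.0, -0.3]
grip_width: 0.0849
```

Call:
send_rows(
  deltas=[
    [1,0.2,-0.5,0,0,0,0],
    [1,0.4,-1,0,0,0,0],
    [1,0.4,-1,0,0,0,0],
    [1,0.4,-1,0,0,0,0],
    [1,0.4,-1,0,0,0,0],
  ],
)

```text
clock: 2.02
tcp_pos: [0.5078, -0.009, 0.4067]
orientation: [-3.138, -0.016, 0.001]
contact_force: [-0.5, 0.0, 0.1]
grip_width: 0.0855
```

Call:
send_rows(
  deltas=[
    [1,0.2,-0.5,0,0,0,0],
    [1,0.4,-1,0,0,0,0],
    [1,0.4,-1,0,0,0,0],
    [1,0.4,-1,0,0,0,0],
    [1,0.4,-1,0,0,0,0],
    [1,0.4,-1,0,0,0,0],
  ],
)

```text
clock: 2.52
tcp_pos: [0.5667, 0.1349, 0.4059]
orientation: [-3.141, -0.005, 0.005]
contact_force: [0.6, -0.3, -0.3]
grip_width: 0.0856
```

Run:
```python
from h import *
import pickle
D={n:snap(n,n+'1') for n in('wrist','top')}
pickle.dump(D,open('d1.pkl','wb'))
o=r.get_obs();print(o['tcp_pos'],o['joints'])
w=D['wrist']
for p in([.577,.112,.25],[.567,.164,.325]): print(proj(w,p))
```

```text
[0.56667927 0.13187578 0.40675384] [ 0.04407702  0.24279588 -0.47670057  1.47639772  0.11179521  1.45121361
 -2.00701261]
[302.70531316 186.52760082]
[246.93831116 214.05059615]
```

View pics/wrist1.png

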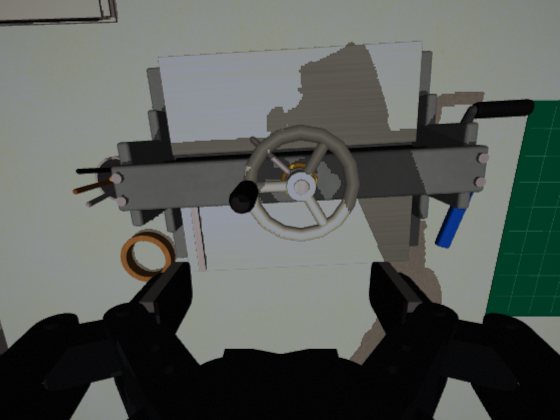

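Run:
```python
from h import *
import pickle
D=pickle.load(open('d1.pkl','rb')); D0=pickle.load(open('d0.pkl','rb'))
w=D['wrist']
g=cv2.cvtColor(w['pixels'],cv2.COLOR_RGB2GRAY)
m=(g[175:225,225:262]<30).astype(np.uint8)
n,l,st,c=cv2.connectedComponentsWithStats(m)
for i in range(1,n):
    if st[i,4]>50: print(st[i]+[225,175,0,0,0],c[i]+[225,175])
T=D0['top']
print(onz(T,221.9,153.2,.300),onz(w,244.5,197,.3), onz(w,242,200,.325))
h=np.array([.577,.112,.25])
for a in range(80,111,5):
    q=h+[.055*np.cos(np.radians(a)),.055*np.sin(np.radians(a)),.042]
    print(a,q.round(4),proj(T,q).round(1),proj(w,q).round(1),proj(D0['side'],q).round(1))
```

```text
[229 181  30  32 691] [243.55426918 196.47467438]
[0.57310548 0.16722563 0.3       ] [0.57622374 0.16867475 0.3       ] [0.57908791 0.16775377 0.325     ]
80 [0.5866 0.1662 0.292 ] [222.7 148.5] [247.9 184.3] [199.7 171.2]
85 [0.5818 0.1668 0.292 ] [222.5 150.4] [247.3 189.3] [200.8 172.2]
90 [0.577 0.167 0.292] [222.4 152.4] [247.3 194.4] [201.9 173.2]
95 [0.5722 0.1668 0.292 ] [222.5 154.4] [247.6 199.4] [203.3 174. ]
100 [0.5674 0.1662 0.292 ] [222.8 156.4] [248.4 204.3] [204.7 174.8]
105 [0.5628 0.1651 0.292 ] [223.2 158.3] [249.6 209.1] [206.3 175.5]
110 [0.5582 0.1637 0.292 ] [223.8 160.2] [251.3 213.7] [208.1 176.2]
```

Wrist view: hub at (302,186), handle blob at (244,196), so the handle sits near (0.576, 0.168), an angle of about 91°. Going down on it.

Call:
send_rows(
  deltas=[
    [1,0.06,-0.235,0,0,0,0],
    [1,0.06,-0.235,0,0,0,0],
    [1,0.06,-0.235,0.2,0,0,0],
    [1,0.06,-0.235,0.4,0,0,0],
    [1,0.06,-0.235,0.6,0,0,0],
    [1,0.06,-0.235,0.8,0,0,0],
    [1,0.06,-0.235,0.8,0,0,0],
    [1,0.06,-0.235,0.8,0,0,0],
    [1,0.06,-0.235,0.8,0,0,0],
  ],
)

```text
clock: 3.37
tcp_pos: [0.5762, 0.1686, 0.2898]
orientation: [-3.141, 0.002, -0.004]
contact_force: [0.0, -0.7, 0.3]
grip_width: 0.0853
```

Run:
```python
from h import *
w=snap('wrist','wrist2');o=r.get_obs();print(o['tcp_pos'],o['contact_force'])
```

```text
[0.57640403 0.16919305 0.29034234] [0.60560647 0.43085302 0.50481967]
```

View pics/wrist2.png

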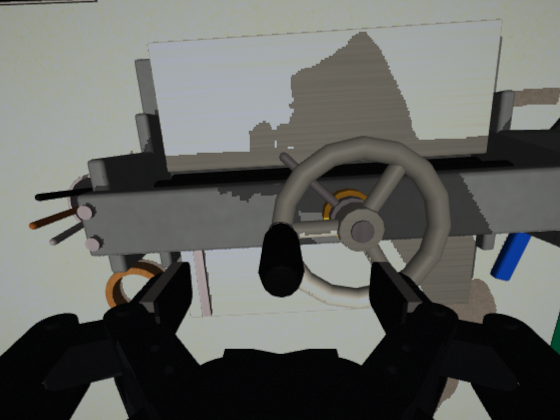

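Handle (column 282) is centred between the pads (190–370). Closing.

Call:
send_rows(
  deltas=[
    [0,0,0,0.027,0,0,0],
    [0,0,0,0.027,0,0,0],
    [0,0,0,0.027,0,0,0],
    [0,0,0,0.027,0,0,0],
    [0,0,0,0.027,0,0,0],
    [0,0,0,0.027,0,0,0],
    [0,0,0,0.027,0,0,0],
    [0,0,0,0.027,0,0,0],
    [0,0,0,0.027,0,0,0],
    [0,0,0,0.027,0,0,0],
  ],
)

```text
clock: 4.25
tcp_pos: [0.5755, 0.1684, 0.2844]
orientation: [3.14, -0.001, 0.002]
contact_force: [-1.6, -4.6, 6.5]
grip_width: 0.0203
```

```bash
cat > st.py <<'E'
from h import *
o=r.get_obs();p=o['tcp_pos'];d=p[:2]-[.577,.112];print(o['clock'],p.round(4),o['contact_force'].round(1),o['moment'].round(2),o['grip_width'].round(4),'R',np.hypot(*d).round(4),'a',np.degrees(np.arctan2(d[1],d[0])).round(2))
E
python3 st.py
```

```text
Traceback (most recent call last):
  File "st.py", line 2, in <module>
    o=r.get_obs();p=o['tcp_pos'];d=p[:2]-[.577,.112];print(o['clock'],p.round(4),o['contact_force'].round(1),o['moment'].round(2),o['grip_width'].round(4),'R',np.hypot(*d).round(4),'a',np.degrees(np.arctan2(d[1],d[0])).round(2))
                                                                                                                                  ^^^^^^^^^^^^^^^^^^^^^
AttributeError: 'float' object has no attribute 'round'
```

```bash
sed -i "s/o\['grip_width'\].round(4)/round(o['grip_width'],4)/" st.py; python3 st.py
cat > tab.py <<'E'
import numpy as np,sys
a0,step,n=map(float,sys.argv[1:4]); R=.055
for k in range(1,int(n)+1):
    a=np.radians(a0+k*step);b=np.radians(a0)
    print([0,round(R*(np.cos(a)-np.cos(b))/.15,3),round(-R*(np.sin(a)-np.sin(b))/.15,3),round(-k*step/360*.0025/.15,4),0,0,0],end=', ')
print()
E
python3 tab.py 91 -10 9
```

```text
4.25 [0.5755 0.1684 0.2844] [-1.6 -4.6  6.5] [-0.87  0.19 -0.03] 0.0203 R 0.0564 a 91.5
[0, np.float64(0.064), np.float64(0.004), 0.0005, 0, 0, 0], [0, np.float64(0.126), np.float64(0.02), 0.0009, 0, 0, 0], [0, np.float64(0.184), np.float64(0.046), 0.0014, 0, 0, 0], [0, np.float64(0.237), np.float64(0.082), 0.0019, 0, 0, 0], [0, np.float64(0.283), np.float64(0.126), 0.0023, 0, 0, 0], [0, np.float64(0.321), np.float64(0.178), 0.0028, 0, 0, 0], [0, np.float64(0.349), np.float64(0.235), 0.0032, 0, 0, 0], [0, np.float64(0.366), np.float64(0.297), 0.0037, 0, 0, 0], [0, np.float64(0.373), np.float64(0.36), 0.0042, 0, 0, 0],
```

Call:
send_rows(
  deltas=[
    [0,0.064,0.004,0.0005,0,0,0],
    [0,0.126,0.02,0.0009,0,0,0],
    [0,0.184,0.046,0.0014,0,0,0],
    [0,0.237,0.082,0.0019,0,0,0],
    [0,0.283,0.126,0.0023,0,0,0],
    [0,0.321,0.178,0.0028,0,0,0],
    [0,0.349,0.235,0.0032,0,0,0],
    [0,0.366,0.297,0.0037,0,0,0],
    [0,0.373,0.36,0.0042,0,0,0],
    [0,0.373,0.36,0.0042,0,0,0],
    [0,0.373,0.36,0.0042,0,0,0],
  ],
)

```text
clock: 5.17
tcp_pos: [0.6321, 0.1136, 0.2839]
orientation: [3.14, -0.003, 0.004]
contact_force: [1.2, -1.9, 4.5]
grip_width: 0.0205
```

```bash
sed -i 's/print(\[0,round(\(.*\),0,0,0\]/print([0,float(round(\1,0,0,0]/; ' tab.py
cat > tab.py <<'E'
import numpy as np,sys
a0,step,n=map(float,sys.argv[1:4]); R=.055
for k in range(1,int(n)+1):
    a=np.radians(a0+k*step);b=np.radians(a0)
    print(f"[0, {R*(np.cos(a)-np.cos(b))/.15:.3f}, {-R*(np.sin(a)-np.sin(b))/.15:.3f}, {-k*step/360*.0025/.15:.4f}, 0, 0, 0]",end=', ')
print()
E
python3 st.py; python3 tab.py 1 -10 11
```

```text
5.1667 [0.6321 0.1136 0.2839] [ 1.2 -1.9  4.5] [-0.56 -0.37  0.01] 0.0205 R 0.0552 a 1.66
[0, -0.004, 0.064, 0.0005, 0, 0, 0], [0, -0.020, 0.126, 0.0009, 0, 0, 0], [0, -0.046, 0.184, 0.0014, 0, 0, 0], [0, -0.082, 0.237, 0.0019, 0, 0, 0], [0, -0.126, 0.283, 0.0023, 0, 0, 0], [0, -0.178, 0.321, 0.0028, 0, 0, 0], [0, -0.235, 0.349, 0.0032, 0, 0, 0], [0, -0.297, 0.366, 0.0037, 0, 0, 0], [0, -0.360, 0.373, 0.0042, 0, 0, 0], [0, -0.424, 0.369, 0.0046, 0, 0, 0], [0, -0.486, 0.353, 0.0051, 0, 0, 0],
```

Call:
send_rows(
  deltas=[
    [0,-0.004,0.064,0.0005,0,0,0],
    [0,-0.02,0.126,0.0009,0,0,0],
    [0,-0.046,0.184,0.0014,0,0,0],
    [0,-0.082,0.237,0.0019,0,0,0],
    [0,-0.126,0.283,0.0023,0,0,0],
    [0,-0.178,0.321,0.0028,0,0,0],
    [0,-0.235,0.349,0.0032,0,0,0],
    [0,-0.297,0.366,0.0037,0,0,0],
    [0,-0.36,0.373,0.0042,0,0,0],
    [0,-0.424,0.369,0.0046,0,0,0],
    [0,-0.486,0.353,0.0051,0,0,0],
    [0,-0.486,0.353,0.0051,0,0,0],
  ],
)

```text
clock: 6.17
tcp_pos: [0.556, 0.0625, 0.2831]
orientation: [3.141, 0.002, -0.001]
contact_force: [-2.5, 0.3, 9.3]
grip_width: 0.0205
```

```bash
python3 st.py; for a in -109 -124 -139 -154 -169 -184; do python3 tab.py $a -5 3; done
```

```text
6.1667 [0.556  0.0625 0.2831] [-2.5  0.3  9.3] [ 0.05  0.57 -0.01] 0.0205 R 0.0537 a -113.02
[0, -0.030, -0.012, 0.0002, 0, 0, 0], [0, -0.058, -0.026, 0.0005, 0, 0, 0], [0, -0.086, -0.043, 0.0007, 0, 0, 0], 
[0, -0.026, -0.019, 0.0002, 0, 0, 0], [0, -0.050, -0.040, 0.0005, 0, 0, 0], [0, -0.072, -0.063, 0.0007, 0, 0, 0], 
[0, -0.020, -0.025, 0.0002, 0, 0, 0], [0, -0.038, -0.052, 0.0005, 0, 0, 0], [0, -0.053, -0.080, 0.0007, 0, 0, 0], 
[0, -0.013, -0.029, 0.0002, 0, 0, 0], [0, -0.023, -0.060, 0.0005, 0, 0, 0], [0, -0.030, -0.091, 0.0007, 0, 0, 0], 
[0, -0.005, -0.032, 0.0002, 0, 0, 0], [0, -0.007, -0.064, 0.0005, 0, 0, 0], [0, -0.006, -0.096, 0.0007, 0, 0, 0], 
[0, 0.004, -0.032, 0.0002, 0, 0, 0], [0, 0.010, -0.063, 0.0005, 0, 0, 0], [0, 0.019, -0.094, 0.0007, 0, 0, 0],
```

Call:
send_rows(
  deltas=[
    [0,-0.03,-0.012,0.0002,0,0,0],
    [0,-0.058,-0.026,0.0005,0,0,0],
    [0,-0.086,-0.043,0.0007,0,0,0],
    [0,-0.086,-0.043,0.0007,0,0,0],
    [0,-0.086,-0.043,0.0007,0,0,0],
  ],
)

```text
clock: 6.58
tcp_pos: [0.5443, 0.0692, 0.2829]
orientation: [3.141, 0.001, -0.001]
contact_force: [0.1, 0.5, 7.6]
grip_width: 0.0203
```

```bash
python3 st.py
```

```text
6.5833 [0.5443 0.0692 0.2829] [0.1 0.5 7.6] [0.21 0.25 0.03] 0.0203 R 0.0539 a -127.41
```

Call:
send_rows(
  deltas=[
    [0,-0.026,-0.019,0.0002,0,0,0],
    [0,-0.05,-0.04,0.0005,0,0,0],
    [0,-0.072,-0.063,0.0007,0,0,0],
    [0,-0.072,-0.063,0.0007,0,0,0],
    [0,-0.072,-0.063,0.0007,0,0,0],
  ],
)

```text
clock: 7.0
tcp_pos: [0.534, 0.0791, 0.2828]
orientation: [-3.141, -0.002, -0.001]
contact_force: [0.9, 1.9, 6.7]
grip_width: 0.0203
```

```bash
python3 st.py
```

```text
7.0 [0.534  0.0791 0.2828] [0.9 1.9 6.7] [ 0.5  -0.16 -0.03] 0.0203 R 0.0541 a -142.63
```

Call:
send_rows(
  deltas=[
    [0,-0.02,-0.025,0.0002,0,0,0],
    [0,-0.038,-0.052,0.0005,0,0,0],
    [0,-0.053,-0.08,0.0007,0,0,0],
    [0,-0.053,-0.08,0.0007,0,0,0],
  ],
)

```text
clock: 7.33
tcp_pos: [0.5268, 0.0911, 0.2827]
orientation: [-3.141, -0.002, -0.003]
contact_force: [2.7, 2.8, 5.7]
grip_width: 0.0203
```

```bash
python3 st.py; for a in -199 -214 -229 -244 -259 -274 -289 -304 -319 -334 -349; do python3 tab.py $a -5 3; done
```

```text
7.3333 [0.5268 0.0911 0.2827] [2.7 2.8 5.7] [ 0.72 -0.65  0.07] 0.0203 R 0.0544 a -157.45
[0, 0.012, -0.030, 0.0002, 0, 0, 0], [0, 0.026, -0.058, 0.0005, 0, 0, 0], [0, 0.043, -0.086, 0.0007, 0, 0, 0], 
[0, 0.019, -0.026, 0.0002, 0, 0, 0], [0, 0.040, -0.050, 0.0005, 0, 0, 0], [0, 0.063, -0.072, 0.0007, 0, 0, 0], 
[0, 0.025, -0.020, 0.0002, 0, 0, 0], [0, 0.052, -0.038, 0.0005, 0, 0, 0], [0, 0.080, -0.053, 0.0007, 0, 0, 0], 
[0, 0.029, -0.013, 0.0002, 0, 0, 0], [0, 0.060, -0.023, 0.0005, 0, 0, 0], [0, 0.091, -0.030, 0.0007, 0, 0, 0], 
[0, 0.032, -0.005, 0.0002, 0, 0, 0], [0, 0.064, -0.007, 0.0005, 0, 0, 0], [0, 0.096, -0.006, 0.0007, 0, 0, 0], 
[0, 0.032, 0.004, 0.0002, 0, 0, 0], [0, 0.063, 0.010, 0.0005, 0, 0, 0], [0, 0.094, 0.019, 0.0007, 0, 0, 0], 
[0, 0.030, 0.012, 0.0002, 0, 0, 0], [0, 0.058, 0.026, 0.0005, 0, 0, 0], [0, 0.086, 0.043, 0.0007, 0, 0, 0], 
[0, 0.026, 0.019, 0.0002, 0, 0, 0], [0, 0.050, 0.040, 0.0005, 0, 0, 0], [0, 0.072, 0.063, 0.0007, 0, 0, 0], 
[0, 0.020, 0.025, 0.0002, 0, 0, 0], [0, 0.038, 0.052, 0.0005, 0, 0, 0], [0, 0.053, 0.080, 0.0007, 0, 0, 0], 
[0, 0.013, 0.029, 0.0002, 0, 0, 0], [0, 0.023, 0.060, 0.0005, 0, 0, 0], [0, 0.030, 0.091, 0.0007, 0, 0, 0], 
[0, 0.005, 0.032, 0.0002, 0, 0, 0], [0, 0.007, 0.064, 0.0005, 0, 0, 0], [0, 0.006, 0.096, 0.0007, 0, 0, 0],
```

Call:
send_rows(
  deltas=[
    [0,-0.013,-0.029,0.0002,0,0,0],
    [0,-0.023,-0.06,0.0005,0,0,0],
    [0,-0.03,-0.091,0.0007,0,0,0],
    [0,-0.03,-0.091,0.0007,0,0,0],
  ],
)

```text
clock: 7.67
tcp_pos: [0.5228, 0.1043, 0.2826]
orientation: [-3.141, -0.001, -0.004]
contact_force: [5.4, 2.3, 5.2]
grip_width: 0.0201
```

Call:
send_rows(
  deltas=[
    [0,-0.005,-0.032,0.0002,0,0,0],
    [0,-0.007,-0.064,0.0005,0,0,0],
    [0,-0.006,-0.096,0.0007,0,0,0],
    [0,-0.006,-0.096,0.0007,0,0,0],
  ],
)

```text
clock: 8.0
tcp_pos: [0.5221, 0.1104, 0.2825]
orientation: [3.131, -0.009, 0.001]
contact_force: [1.8, -17.8, 12.8]
grip_width: 0.0205
```

Call:
send_rows(
  deltas=[
    [0,0,-0.02,0,0,0,0],
    [0,0,-0.02,0,0,0,0],
    [0,0,-0.02,0,0,0,0],
    [0,0,-0.02,0,0,0,0],
  ],
)

```text
clock: 8.33
tcp_pos: [0.5221, 0.1105, 0.2825]
orientation: [3.128, -0.014, -0.0]
contact_force: [0.3, -23.1, 14.9]
grip_width: 0.0203
```

```bash
python3 st.py
```

```text
8.3333 [0.5221 0.1105 0.2825] [  0.3 -23.1  14.9] [-4.98 -0.11 -0.  ] 0.0203 R 0.0549 a -178.41
```

Call:
send_rows(
  deltas=[
    [0,0,0.06,0,0,0,0],
    [0,0,0.06,0,0,0,0],
    [0,0,0.06,0,0,0,0],
    [0,0,0.06,0,0,0,0],
  ],
)

```text
clock: 8.67
tcp_pos: [0.5221, 0.1102, 0.2825]
orientation: [3.14, -0.003, 0.004]
contact_force: [4.3, -3.1, 7.0]
grip_width: 0.0208
```

```bash
python3 st.py
python3 - <<'E'
from h import *
from scipy.optimize import least_squares
P=np.array([[.5755,.1684],[.6321,.1136],[.556,.0625],[.5443,.0692],[.534,.0791],[.5268,.0911],[.5228,.1043]])
s=least_squares(lambda c:np.hypot(P[:,0]-c[0],P[:,1]-c[1])-c[2],[.577,.112,.055]);print(s.x,s.fun*1e3)
E
```

```text
8.6667 [0.5221 0.1102 0.2825] [ 4.3 -3.1  7. ] [-0.74 -1.02 -0.04] 0.0208 R 0.0549 a -178.11
[0.57708213 0.11337537 0.05503296] [ 0.01441469 -0.01462593  0.03753977 -0.02267193  0.02038969 -0.03764133
  0.00259511]
```

```bash
for a in -176.7 3.3; do python3 tab.py $a 10 18; done
```

```text
[0, 0.009, 0.063, -0.0005, 0, 0, 0], [0, 0.029, 0.124, -0.0009, 0, 0, 0], [0, 0.060, 0.180, -0.0014, 0, 0, 0], [0, 0.099, 0.230, -0.0019, 0, 0, 0], [0, 0.147, 0.273, -0.0023, 0, 0, 0], [0, 0.201, 0.306, -0.0028, 0, 0, 0], [0, 0.261, 0.330, -0.0032, 0, 0, 0], [0, 0.323, 0.343, -0.0037, 0, 0, 0], [0, 0.387, 0.345, -0.0042, 0, 0, 0], [0, 0.450, 0.336, -0.0046, 0, 0, 0], [0, 0.511, 0.316, -0.0051, 0, 0, 0], [0, 0.567, 0.285, -0.0056, 0, 0, 0], [0, 0.618, 0.246, -0.0060, 0, 0, 0], [0, 0.660, 0.198, -0.0065, 0, 0, 0], [0, 0.694, 0.144, -0.0069, 0, 0, 0], [0, 0.717, 0.084, -0.0074, 0, 0, 0], [0, 0.730, 0.022, -0.0079, 0, 0, 0], [0, 0.732, -0.042, -0.0083, 0, 0, 0], 
[0, -0.009, -0.063, -0.0005, 0, 0, 0], [0, -0.029, -0.124, -0.0009, 0, 0, 0], [0, -0.060, -0.180, -0.0014, 0, 0, 0], [0, -0.099, -0.230, -0.0019, 0, 0, 0], [0, -0.147, -0.273, -0.0023, 0, 0, 0], [0, -0.201, -0.306, -0.0028, 0, 0, 0], [0, -0.261, -0.330, -0.0032, 0, 0, 0], [0, -0.323, -0.343, -0.0037, 0, 0, 0], [0, -0.387, -0.345, -0.0042, 0, 0, 0], [0, -0.450, -0.336, -0.0046, 0, 0, 0], [0, -0.511, -0.316, -0.0051, 0, 0, 0], [0, -0.567, -0.285, -0.0056, 0, 0, 0], [0, -0.618, -0.246, -0.0060, 0, 0, 0], [0, -0.660, -0.198, -0.0065, 0, 0, 0], [0, -0.694, -0.144, -0.0069, 0, 0, 0], [0, -0.717, -0.084, -0.0074, 0, 0, 0], [0, -0.730, -0.022, -0.0079, 0, 0, 0], [0, -0.732, 0.042, -0.0083, 0, 0, 0],
```

Call:
send_rows(
  deltas=[
    [0,0.009,0.063,-0.0005,0,0,0],
    [0,0.029,0.124,-0.0009,0,0,0],
    [0,0.06,0.18,-0.0014,0,0,0],
    [0,0.099,0.23,-0.0019,0,0,0],
    [0,0.147,0.273,-0.0023,0,0,0],
    [0,0.201,0.306,-0.0028,0,0,0],
    [0,0.261,0.33,-0.0032,0,0,0],
    [0,0.323,0.343,-0.0037,0,0,0],
    [0,0.387,0.345,-0.0042,0,0,0],
    [0,0.45,0.336,-0.0046,0,0,0],
    [0,0.511,0.316,-0.0051,0,0,0],
    [0,0.567,0.285,-0.0056,0,0,0],
    [0,0.618,0.246,-0.006,0,0,0],
    [0,0.66,0.198,-0.0065,0,0,0],
    [0,0.694,0.144,-0.0069,0,0,0],
    [0,0.717,0.084,-0.0074,0,0,0],
    [0,0.73,0.022,-0.0079,0,0,0],
    [0,0.732,-0.042,-0.0083,0,0,0],
    [0,0.732,-0.042,-0.0083,0,0,0],
  ],
)

```text
clock: 10.25
tcp_pos: [0.6317, 0.1197, 0.2839]
orientation: [-3.141, -0.003, -0.004]
contact_force: [4.9, 2.5, 6.9]
grip_width: 0.0202
```

```bash
sed -i 's/.577,.112/.57708,.11338/' st.py; python3 st.py
```

```text
10.25 [0.6317 0.1197 0.2839] [4.9 2.5 6.9] [ 0.55 -1.01  0.01] 0.0202 R 0.055 a 6.58
```

Call:
send_rows(
  deltas=[
    [0,-0.009,-0.063,-0.0005,0,0,0],
    [0,-0.029,-0.124,-0.0009,0,0,0],
    [0,-0.06,-0.18,-0.0014,0,0,0],
    [0,-0.099,-0.23,-0.0019,0,0,0],
    [0,-0.147,-0.273,-0.0023,0,0,0],
    [0,-0.201,-0.306,-0.0028,0,0,0],
    [0,-0.261,-0.33,-0.0032,0,0,0],
    [0,-0.323,-0.343,-0.0037,0,0,0],
    [0,-0.387,-0.345,-0.0042,0,0,0],
    [0,-0.45,-0.336,-0.0046,0,0,0],
    [0,-0.511,-0.316,-0.0051,0,0,0],
    [0,-0.567,-0.285,-0.0056,0,0,0],
    [0,-0.618,-0.246,-0.006,0,0,0],
    [0,-0.66,-0.198,-0.0065,0,0,0],
    [0,-0.694,-0.144,-0.0069,0,0,0],
    [0,-0.717,-0.084,-0.0074,0,0,0],
    [0,-0.73,-0.022,-0.0079,0,0,0],
    [0,-0.732,0.042,-0.0083,0,0,0],
    [0,-0.732,0.042,-0.0083,0,0,0],
  ],
)

```text
clock: 11.83
tcp_pos: [0.5222, 0.1101, 0.2851]
orientation: [3.141, -0.004, 0.004]
contact_force: [5.4, -1.5, 6.2]
grip_width: 0.0202
```

Call:
send_rows(
  deltas=[
    [0,0.009,0.063,-0.0005,0,0,0],
    [0,0.029,0.124,-0.0009,0,0,0],
    [0,0.06,0.18,-0.0014,0,0,0],
    [0,0.099,0.23,-0.0019,0,0,0],
    [0,0.147,0.273,-0.0023,0,0,0],
    [0,0.201,0.306,-0.0028,0,0,0],
    [0,0.261,0.33,-0.0032,0,0,0],
    [0,0.323,0.343,-0.0037,0,0,0],
    [0,0.387,0.345,-0.0042,0,0,0],
    [0,0.45,0.336,-0.0046,0,0,0],
    [0,0.511,0.316,-0.0051,0,0,0],
    [0,0.567,0.285,-0.0056,0,0,0],
    [0,0.618,0.246,-0.006,0,0,0],
    [0,0.66,0.198,-0.0065,0,0,0],
    [0,0.694,0.144,-0.0069,0,0,0],
    [0,0.717,0.084,-0.0074,0,0,0],
    [0,0.73,0.022,-0.0079,0,0,0],
    [0,0.732,-0.042,-0.0083,0,0,0],
    [0,0.732,-0.042,-0.0083,0,0,0],
  ],
)

```text
clock: 13.42
tcp_pos: [0.6317, 0.1197, 0.2864]
orientation: [-3.141, -0.002, -0.004]
contact_force: [4.4, 2.3, 6.0]
grip_width: 0.0204
```

```bash
python3 st.py
```

```text
13.4167 [0.6317 0.1197 0.2864] [4.4 2.3 6. ] [ 0.58 -1.02  0.03] 0.0204 R 0.055 a 6.56
```

Call:
send_rows(
  deltas=[
    [0,-0.009,-0.063,-0.0005,0,0,0],
    [0,-0.029,-0.124,-0.0009,0,0,0],
    [0,-0.06,-0.18,-0.0014,0,0,0],
    [0,-0.099,-0.23,-0.0019,0,0,0],
    [0,-0.147,-0.273,-0.0023,0,0,0],
    [0,-0.201,-0.306,-0.0028,0,0,0],
    [0,-0.261,-0.33,-0.0032,0,0,0],
    [0,-0.323,-0.343,-0.0037,0,0,0],
    [0,-0.387,-0.345,-0.0042,0,0,0],
    [0,-0.45,-0.336,-0.0046,0,0,0],
    [0,-0.511,-0.316,-0.0051,0,0,0],
    [0,-0.567,-0.285,-0.0056,0,0,0],
    [0,-0.618,-0.246,-0.006,0,0,0],
    [0,-0.66,-0.198,-0.0065,0,0,0],
    [0,-0.694,-0.144,-0.0069,0,0,0],
    [0,-0.717,-0.084,-0.0074,0,0,0],
    [0,-0.73,-0.022,-0.0079,0,0,0],
    [0,-0.732,0.042,-0.0083,0,0,0],
    [0,-0.732,0.042,-0.0083,0,0,0],
  ],
)

```text
clock: 15.0
tcp_pos: [0.5222, 0.1101, 0.2876]
orientation: [3.141, -0.004, 0.004]
contact_force: [5.5, -1.9, 6.6]
grip_width: 0.0204
```

Call:
send_rows(
  deltas=[
    [0,0,0,0,0,0,0],
    [0,0,0,0,0,0,0],
    [0,0,0,0,0,0,0],
    [0,0,0,0,0,0,0],
    [0,0,0,0,0,0,0],
    [0,0,0,0,0,0,0],
  ],
)

```text
clock: 15.5
tcp_pos: [0.5221, 0.111, 0.2876]
orientation: [3.141, -0.001, 0.004]
contact_force: [3.8, -1.7, 6.9]
grip_width: 0.0198
```

```bash
python3 st.py
python3 - <<'E'
from h import *
import pickle
a=snap('side','side9'); w=snap('wrist','wrist9')
cv2.imwrite('pics/end.png',np.hstack([cv2.resize(x['pixels'],(400,300)) for x in (a,w)])[:,:,::-1])
E
```

```text
15.5 [0.5221 0.111  0.2876] [ 3.8 -1.7  6.9] [-0.39 -1.03  0.03] 0.0198 R 0.055 a -177.53
```

View pics/end.png

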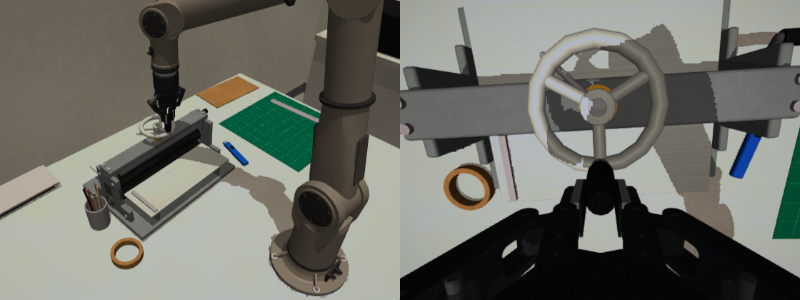

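Everything is in place and the handle is still gripped. The last reading crept 0.9 mm clockwise because the commanded pose leads by a little; nudging it back.

Call:
send_rows(
  deltas=[
    [0,0,0.015,0,0,0,0],
    [0,0,0.015,0,0,0,0],
    [0,0,0.015,0,0,0,0],
    [0,0,0.015,0,0,0,0],
    [0,0,0.015,0,0,0,0],
    [0,0,0.015,0,0,0,0],
    [0,0,0.015,0,0,0,0],
    [0,0,0.015,0,0,0,0],
  ],
)

```text
clock: 16.27
tcp_pos: [0.5221, 0.11, 0.2875]
orientation: [-3.141, -0.0, -0.004]
contact_force: [5.9, 1.2, 5.7]
grip_width: 0.0208
```

Call:
send_rows(
  deltas=[
    [0,0,0,0,0,0,0],
    [0,0,0,0,0,0,0],
    [0,0,0,0,0,0,0],
    [0,0,0,0,0,0,0],
    [0,0,0,0,0,0,0],
    [0,0,0,0,0,0,0],
    [0,0,0,0,0,0,0],
    [0,0,0,0,0,0,0],
    [0,0,0,0,0,0,0],
    [0,0,0,0,0,0,0],
    [0,0,0,0,0,0,0],
    [0,0,0,0,0,0,0],
  ],
)

```text
clock: 17.27
tcp_pos: [0.5222, 0.1099, 0.2876]
orientation: [-3.141, -0.0, -0.004]
contact_force: [4.4, 1.2, 5.6]
grip_width: 0.0205
```

```bash
python3 st.py; python3 -c "
from bench import r
print(r.hand_in())"
```

```text
17.2667 [0.5222 0.1099 0.2876] [4.4 1.2 5.6] [ 0.24 -1.15 -0.  ] 0.0205 R 0.055 a -176.41
the job is handed in; nothing more can be done
None
```

The handwheel is set two full turns open from the stop, and the gripper is still holding its handle at 60 N. The job was handed in at 17.3 s.

- **Finding the stop:** I turned the wheel clockwise about 0.75 turn until it stopped. There the handle pushed back with 18 to 23 N, and commanding 3 mm more moved it only 0.1 mm. With the push eased off, the stop was at y = 0.1102.
- **Backing off:** I carried the handle anticlockwise two full turns, and the tool rose 5.1 mm, against 5.0 mm expected.
- **Creep, corrected:** While I paused there, the tool drifted 0.9 mm clockwise because the commanded position was slightly ahead. I nudged it back, and it then held still for a second.
- **Final reading:** y = 0.1099, which is about 0.3° further anticlockwise than the relaxed stop position. The sideways force on the handle was 1.2 N, less than it takes to turn the wheel.
- **Bystanders:** The last pictures, taken just before the nudge, show the tape roll and cutter knife lying undisturbed and the pencil pot still standing in its place. I judged that by eye and did not measure their positions.

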